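# Refit and lock the bay cover of a wiring trainer case

### The job

Pick the grey bay cover off the table by its black wing head and seat it fully home in the open bay of the trainer case. Then press the spring-loaded head down until it bottoms and, keeping it pressed, turn it a quarter turn clockwise and let go, so that its cam catches and holds the cover shut. Feel your way gently: never push or wrench the fastener or the cover with more than about 25 N, and leave the other things on the table where they are.

Things in the scene. Friction and masses are not known exactly. Their poses are not given: they have to be found in the camera images.
- case: Black, aluminium-edged trainer case without lid, 300 (its x) x 360 (its y) x 98 mm high, fixed to the table; position and yaw vary. Origin: centre of its underside, z up. Its white panel's top is 90 mm above the table; breakers and lamps stand up to 22 mm above the panel, none within 10 mm of the seated cover. The bay is the panel's only opening.
- bay (a point): Centre of the bay's opening, level with the white panel's top, z up. The opening is 94 mm along this point's x and 64 mm along its y (parallel to the case's axes), in a panel 12 mm thick.
- slot (a point): Middle of the steel receptacle inside the bay, same point and axes as bay: a slot 16 mm wide along x between two lips (tops about 4 mm below the panel), notches under the lips, a hard floor under all. How deep the receptacle sits is shimmed and differs by up to 7 mm from case to case: it cannot be read here, only felt with the head.
- cover: Loose grey bay cover, 0.15 to 0.35 kg. Origin: centre of its flange's underside, z up. Flange 112 (x) x 82 (y) x 6 mm; under it a hollow skirt 90 x 60 mm, 20 mm deep, the last 8 mm tapering in by 3 mm. It stands on the table on its skirt, origin 20 mm up. Seated, the skirt is in the bay (2 mm play each side, either way round) and the flange lies on the panel: origin at bay.
- head: Quarter-turn fastener in the cover's middle, on the cover's z axis: black upright wing bar 44 (its x) x 14 (its y) x 28 mm tall, 26 to 54 mm above the flange's underside, on a 12 mm stem. Origin: on the axis, at the flange's underside when up; z up. At turn 0 the wing lies along the cover's x. The cover can be carried by it. Keep fingertips off the flange: the head sinks up to 13.5 mm.
- cam (a point): Middle of the steel cam bar on the stem's lower end, inside the skirt: 40 x 8 x 4 mm, parallel to the wing, 8 mm below the head's origin. It drops into the receptacle's slot as the cover is seated.
- turn (a joint): Turn of the head in the cover, rad: 0 unlocked, grows clockwise seen from above, end stop 1.6. Friction (0.02 N m) keeps it at 0 in handling. In the bay the cam stands in the slot: the head turns only about 0.3 until it is pressed down. From about 1.35 on, let go, the cam springs up into the notches and is caught.
- plunge (a joint): How far the head is pressed down, m; 0 is up. Spring: 3.6 N to start it, plus 0.6 N per mm. Pressed in the bay, the cam clears the slot at 4.5 to 11.5 mm and strikes the hard floor 1.8 mm lower, at 6.3 to 13.3 mm (hidden shim); the spring then pushes 7.4 to 11.6 N, so a press of 14 to 17 N is surely on the floor. Caught and let go, it stays down by 2 to 9 mm.
- wing (a point): Point on the fastener's axis inside the wing bar, 44 mm above the head's origin (10 mm below the wing's top), a good height to grip; x along the wing, y across its 14 mm thickness, z up.
- screwdriver: Bystander: screwdriver lying on the table.
- tape: Bystander: roll of white tape, 64 mm across, 19 mm high, origin at the centre of its underside.
- relay: Bystander: black plug-in relay module with green terminals, 90 x 50 x 32 mm, origin at the centre of its underside.
There are look-alikes about, which are no part of the job. There is more than one size of the cover; the job needs the largest.

How it is judged:
By the outcome, as a careful person would: the job done as asked, in the order asked, and still so for the second after the job is handed in, with the robot touching nothing.
It also fails if it takes over 67 s, if anything falls off the work surface, if the arm or the gripper's body presses on something with over 40 N, if the wrist force passes 120 N, or if a joint passes its speed limit or range.

### The arm

A 6-joint arm with a two-finger parallel gripper is mounted at the origin on the work surface. World frame = base frame: x ahead of the robot, y to its left, z up, the work surface at z = 0. Lengths are in mm, angles in rad, forces in N, time in s.
With the tool pointing down it reaches from about 200 to 875 mm from the base axis. Payload 3.4 kg.
Tool frame: the origin (TCP) lies on the centre line of the jaws, within the pads' length; the fingertips stand 17 mm ahead of it and the grasp point (between the pads) lies 2 mm behind it; z points along the fingers, y is the direction in which the jaws open and shut (so a half turn about z gives the same grasp; the last joint's range is limited). The gripper opens to 94 mm and grips with 3 to 60 N. Pads are 16 mm wide; open, the fingers measure 119 mm over their backs; the gripper's body (75 mm by 177 mm) begins 78 mm behind the grasp point.
Start: joints at [1.21, 0.276, 1.505, -0, 1.361, -0.121], TCP at [136.582, 558.578, 222.493] pointing down, gripper open.
Joint ranges: [-2.89, 2.89], [-0.75, 2.08], [0.22, 2.7], [-1.18, 4.32], [0.11, 2.71], [-2.7, 2.7]. Speed limits (rad/s): [2.57, 2.57, 3.14, 3.14, 3.14, 3.14].

### API

Orientations are given as [roll, pitch, yaw] about the fixed x, y, z axes, in that order (R = Rz(yaw) Ry(pitch) Rx(roll)).
In Python, from station import bot gives the robot as it stands. The module is installed in compiled form; this text tells all that it offers.
- The arm moves only by the tool step_arm, never from a script. Its argument "deltas" is a list of rows, each a list of 7 numbers: the opening, from 0 (shut) to 1 (fully open), then the shift along the tool's x, y, z in mm, then the turn, a rotation vector about the tool's x, y, z in rad. A call has 1 to 12 rows; each row shifts and turns the commanded pose from where the row before left it, along the tool's axes as they then stand; what a row does not reach is not made up. A row lasts 1/10 s, in which the tool goes at most 50 mm and 8.59 degrees, less where a joint would pass 70% of its speed; a pose out of reach is approached as far as the arm can. A call with a gripper value outside its range is refused whole. The fingers move at their own pace and stop on an object; the grip force is fixed at half the most. Time passes only in rows, so rows that do not move let the fingers close. It gives the time, the measured TCP pose, the force and the opening at its end, in the units of the state.
- bot.observe(): the state, without advancing time (a new reading comes with each control period).
- bot.snapshot(name): name is "scene" or "top" or "wrist"; returns the picture (384x512x3 uint8, red, green, blue); there is no depth.
- bot.get_calibration(name): a dict with "mtx" (3x3 intrinsics, pixels), "R" (3x3) and "t" (3): a world point X has camera coordinates R X + t; the wrist camera has in their place "tool_from_camera" (4x4, takes a point from camera to tool coordinates, whose origin is the TCP and whose axes are the flange's). Camera axes: x right, y down, z forward; pixel columns grow to the right and rows downward; lengths in mm; the calibration is good to about 2 mm. A picture is of the moment at which its call begins: read the wrist's pose just before it. get_calibration takes no time and is no camera call.
- bot.close_job(): hands the job in, once; it reports no verdict.
The state is a dict: "time": time; "qpos": joint angles; "dq": joint speeds; "joint_efforts": joint torques, N m; "tool_pos": TCP position; "tool_rot": TCP orientation; "wrist_force": force on the tool from outside, world axes, zero at the start; "moment": the same for the moment, N m; "opening": finger opening in mm.
Only numpy, scipy, OpenCV 4.12 (cv2) and the standard library are available. Lean on these libraries where they do the work, as an engineer would, in place of code of your own. Each camera call takes 0.05 s, during which the arm holds its last target.

## Working session

There is one attempt and no reset: what is moved stays moved. The work goes in short steps, Python scripts to look and compute and a tool call to move; the robot and the scene stay as the last step left them, time stands still between calls to the robot, and variables do not carry over. Pictures are saved under pics/ and viewed, and the job is handed in when it is done.

Besides the shell and the picture viewer there is one more tool, called after "Call:" by a JSON object that holds its "method" and its "body". step_arm: Moves the arm, as the interface text tells. Its arguments: {"type":"object","properties":{"deltas":{"type":"array","items":{"type":"array","items":{"type":"number"}}}},"required":["deltas"]}

```bash
mkdir -p pics; cat > h.py <<'E'
import numpy as np, cv2
from station import bot
from scipy.spatial.transform import Rotation as Ro
def save(n,im): cv2.imwrite(f'pics/{n}.png',cv2.cvtColor(im,cv2.COLOR_RGB2BGR))
def cast(name,px,z):
    c=bot.get_calibration(name);K,R,t=map(np.array,(c['mtx'],c['R'],c['t']))
    px=np.atleast_2d(px).astype(float);d=np.c_[px,np.ones(len(px))]@np.linalg.inv(K).T@R
    o=-R.T@t.ravel()
    return o+d*((z-o[2])/d[:,2])[:,None]
def proj(name,X):
    c=bot.get_calibration(name);K,R,t=map(np.array,(c['mtx'],c['R'],c['t']))
    p=(np.atleast_2d(X)@R.T+t.ravel())@K.T
    return p[:,:2]/p[:,2:]
E
python3 - <<'E'
from h import *
print(bot.observe())
for n in('scene','top','wrist'):
    save(n+'0',bot.snapshot(n)); print(bot.get_calibration(n))
E
```

```text
{'time': 0.0, 'qpos': array([ 1.21003199e+00,  2.76594079e-01,  1.50612032e+00, -2.92721790e-05,
        1.36069760e+00, -1.20980213e-01]), 'dq': array([-8.09947674e-05,  6.01255020e-04, -7.46528665e-04,  4.53428190e-04,
        2.98814791e-04, -4.83995272e-04]), 'joint_efforts': array([ 8.19349480e-04, -4.04582870e+01, -2.37228584e+01,  7.02900393e-02,
        3.45502468e-02, -1.33902131e-04]), 'tool_pos': array([136.37153351, 558.03999278, 221.61035273]), 'tool_rot': array([-3.13978315e+00, -1.91160197e-04,  2.90181449e+00]), 'wrist_force': array([0.13806201, 0.30170623, 0.32099486]), 'moment': array([-0.01617832,  0.01140837, -0.01881079]), 'opening': 94.01890588403397}
{'mtx': array([[463.26946571,   0.        , 251.36508176],
       [  0.        , 463.26946571, 193.98833565],
       [  0.        ,   0.        ,   1.        ]]), 'R': array([[ 0.65830807,  0.75251565, -0.01872644],
       [ 0.54277632, -0.49176909, -0.68085023],
       [-0.52155954,  0.43804493, -0.73218323]]), 't': array([-257.48399223, -273.29522689, 1478.45029536])}
{'mtx': array([[394.9661092 ,   0.        , 263.16420786],
       [  0.        , 394.9661092 , 187.28286249],
       [  0.        ,   0.        ,   1.        ]]), 'R': array([[ 0.01689393, -0.99985565,  0.00181196],
       [-0.97903571, -0.01691   , -0.20298552],
       [ 0.20298686,  0.00165525, -0.97918006]]), 't': array([-91.47558528, 526.28190971, 864.61606362])}
{'mtx': array([[293.08934887,   0.        , 258.75270336],
       [  0.        , 293.08934887, 188.63456375],
       [  0.        ,   0.        ,   1.        ]]), 'tool_from_camera': array([[-7.71092815e-04, -9.58904315e-01, -2.83728605e-01,
         8.36264641e+01],
       [ 9.99999471e-01, -9.32555529e-04,  4.34003169e-04,
         7.30809155e-02],
       [-6.80760190e-04, -2.83728120e-01,  9.58904526e-01,
        -1.61482067e+02],
       [ 0.00000000e+00,  0.00000000e+00,  0.00000000e+00,
         1.00000000e+00]])}
```

View pics/scene0.png

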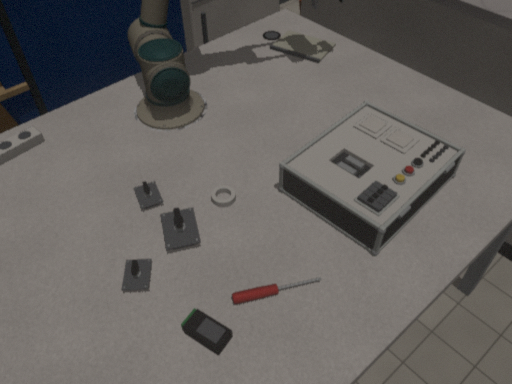

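View pics/top0.png

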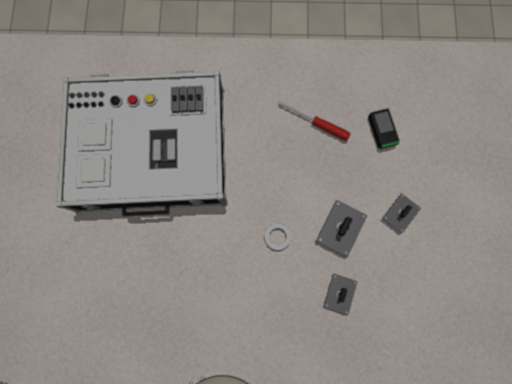

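View pics/wrist0.png

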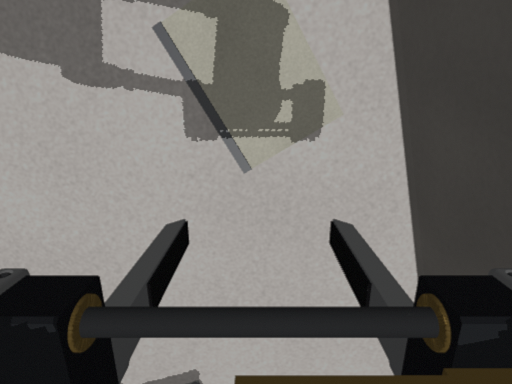

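The top view shows three grey covers, at px (341,229), (401,213) and (340,294). The first looks largest. The case is at top left, with its bay at about (163,149). I'll measure all three covers and confirm with an enlarged crop.

```bash
cat > m.py <<'E'
from h import *
im=cv2.imread('pics/top0.png'); g=cv2.cvtColor(im,cv2.COLOR_BGR2GRAY)
m=(g<115).astype(np.uint8)*255
for c in cv2.findContours(m,cv2.RETR_EXTERNAL,cv2.CHAIN_APPROX_NONE)[0]:
    if cv2.contourArea(c)<300 : continue
    (x,y),_,_=cv2.minAreaRect(c)
    if x<290 or y<170: continue
    w=cast('top',c[:,0,:],26)[:,:2].astype(np.float32)
    print('cover',(x,y),cv2.minAreaRect(w), 'px box',cv2.boxPoints(cv2.minAreaRect(c)).round(0).tolist())
# bay
sub=g.copy(); mm=np.zeros_like(m); mm[115:180,135:190]=(g[115:180,135:190]<110)*255
mm=cv2.morphologyEx(mm,cv2.MORPH_CLOSE,np.ones((9,9)))
c=max(cv2.findContours(mm,cv2.RETR_EXTERNAL,cv2.CHAIN_APPROX_NONE)[0],key=cv2.contourArea)
print('bay',cv2.minAreaRect(c),cv2.minAreaRect(cast('top',c[:,0,:],90)[:,:2].astype(np.float32)))
a=cv2.resize(im[180:320,290:430],None,fx=4,fy=4,interpolation=2); cv2.imwrite('pics/crop_cov.png',a)
a=cv2.resize(im[60:215,50:240],None,fx=4,fy=3.8,interpolation=2); cv2.imwrite('pics/crop_case.png',a)
E
python3 m.py
```

```text
cover (339.5943603515625, 294.6697998046875) ((287.8958740234375, -260.2027893066406), (60.025875091552734, 82.3618392944336), 72.7293472290039) px box [[322.0, 309.0], [332.0, 273.0], [358.0, 280.0], [347.0, 317.0]]
cover (340.5, 229.50001525878906) ((436.45269775390625, -265.2105407714844), (82.8192367553711, 118.69535827636719), 63.45063400268555) px box [[313.0, 244.0], [335.0, 199.0], [368.0, 215.0], [346.0, 260.0]]
cover (399.9600524902344, 214.2200164794922) ((474.6376037597656, -407.55999755859375), (58.181732177734375, 86.3352279663086), 51.4915885925293) px box [[379.0, 221.0], [400.0, 193.0], [421.0, 208.0], [400.0, 236.0]]
bay ((162.5, 148.5), (39.0, 27.0), 90.0) ((606.8721923828125, 148.26119995117188), (93.66059875488281, 61.310546875), 3.531937837600708)
```

View pics/crop_cov.png

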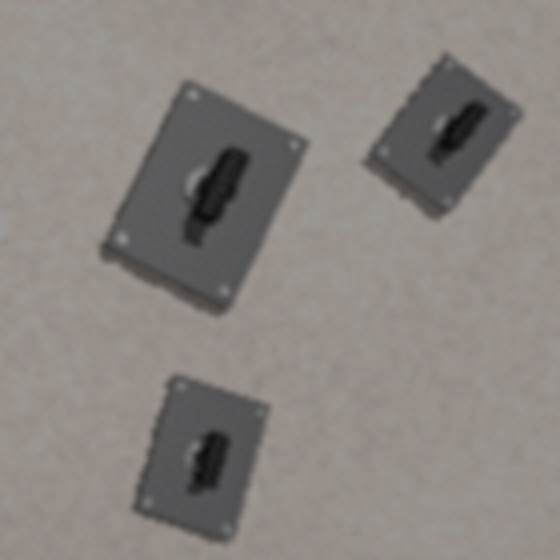

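View pics/crop_case.png

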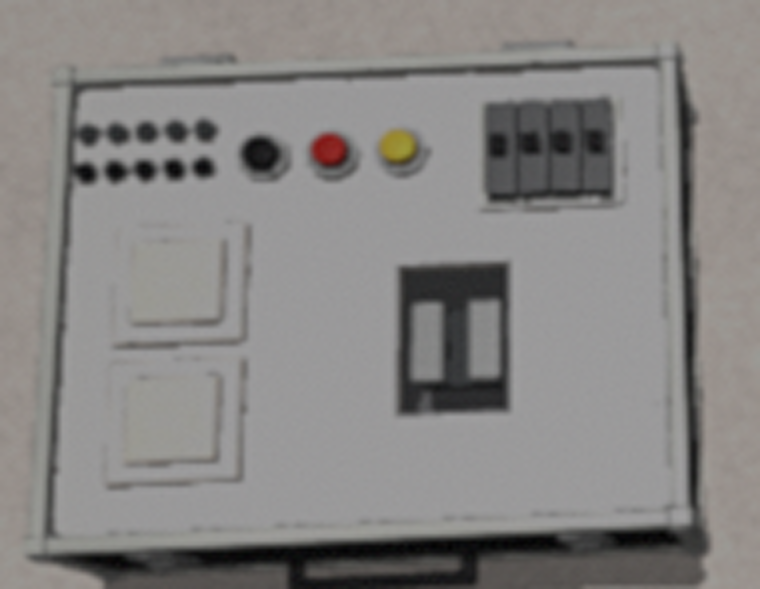

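The largest cover is the one at (341,229), measuring about 113x83 mm. The other two measure about 82x60 and 86x58, so they are look-alikes. Next I go above it for a wrist view, with the tool x axis along the wing (yaw about 153.5°). That also leaves joint 6 enough range for the clockwise turn.

Call:
{"method": "step_arm", "body": {"deltas": [[1,0,0,0,0,0,0.112],[1,-20,-20,0,0,0,0.112],[1,-29,-27.4,0,0,0,0],[1,-29,-27.4,0,0,0,0],[1,-29,-27.4,0,0,0,0],[1,-29,-27.4,0,0,0,0],[1,-29,-27.4,0,0,0,0],[1,-29,-27.4,0,0,0,0],[1,-29,-27.4,0,0,0,0],[1,-29,-27.4,0,0,0,0],[1,-29,-27.4,0,0,0,0],[1,-29,-27.4,0,0,0,0]]}}

```text
time: 1.35
tool_pos: [285.3, 156.6, 222.5]
tool_rot: [3.141, 0.0, 2.678]
wrist_force: [1.6, -0.0, 0.3]
opening: 93.8
```

Call:
{"method": "step_arm", "body": {"deltas": [[1,-29,-27.4,0,0,0,0],[1,-29,-27.4,0,0,0,0],[1,-29,-27.4,0,0,0,0],[1,-29,-27.4,0,0,0,0],[1,-29,-27.4,0,0,0,0],[1,-29,-27.4,0,0,0,0],[1,-29,-27.4,0,0,0,0],[1,-29,-27.4,0,0,0,0],[1,-29,-27.4,0,0,0,0],[1,-29,-27.4,0,0,0,0],[1,-29,-27.4,0,0,0,0],[1,-8,-8,0,0,0,0]]}}

```text
time: 2.55
tool_pos: [440.4, -268.6, 221.8]
tool_rot: [-3.141, 0.001, 2.675]
wrist_force: [0.6, 0.8, -0.4]
opening: 94.0
```

```bash
cat >> h.py <<'E'
def tf(s):
    T=np.eye(4);T[:3,:3]=Ro.from_euler('xyz',s['tool_rot']).as_matrix();T[:3,3]=s['tool_pos'];return T
def wsnap(n):
    s=bot.observe();im=bot.snapshot('wrist');save(n,im);np.save(f'pics/{n}.npy',tf(s));return s,im
def wcast(T,px,z):
    c=bot.get_calibration('wrist');M=T@np.array(c['tool_from_camera']);K=np.array(c['mtx'])
    px=np.atleast_2d(px).astype(float);d=np.c_[px,np.ones(len(px))]@np.linalg.inv(K).T@M[:3,:3].T
    o=M[:3,3];return o+d*((z-o[2])/d[:,2])[:,None]
E
python3 - <<'E'
from h import *
s,im=wsnap('w1');print(s['time'],s['tool_pos'],s['tool_rot'],s['qpos'])
E
```

```text
2.55 [ 440.43293207 -268.58200918  221.79788616] [-3.14060084e+00  8.93613730e-04  2.67523984e+00] [-6.81976524e-01  1.86588273e-01  1.62844876e+00 -8.01652929e-04
  1.32547057e+00 -1.78622532e+00]
```

View pics/w1.png

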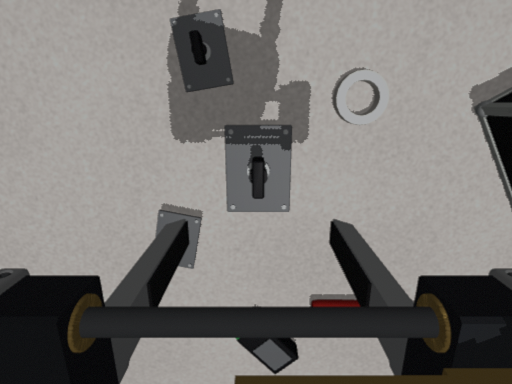

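The wrist view shows the large cover centred at about (258,168), with screws near (231,132), (286,131), (284,208) and (233,208) and the wing at about (259,176).

```bash
cat > m2.py <<'E'
from h import *
T=np.load('pics/w1.npy');im=cv2.imread('pics/w1.png');g=cv2.cvtColor(im,cv2.COLOR_BGR2GRAY)
a=cv2.resize(im[115:225,210:310],None,fx=5,fy=5,interpolation=2);cv2.imwrite('pics/w1c.png',a)
w=wcast(T,[(231,132),(286,131),(284,208),(233,208)],26);print(w[:,:2].round(1),w[:,:2].mean(0))
m=np.zeros_like(g);m[140:225,210:310]=(g[140:225,210:310]<28)*255
c=max(cv2.findContours(m,0,1)[0],key=cv2.contourArea);print(cv2.minAreaRect(c),cv2.boundingRect(c))
m=np.zeros_like(g);m[115:225,205:310]=(g[115:225,205:310]<108)*255
m=cv2.morphologyEx(m,cv2.MORPH_OPEN,np.ones((5,5)))
c=cv2.findContours(m,0,cv2.CHAIN_APPROX_NONE)[0];c=max(c,key=cv2.contourArea);print(cv2.boundingRect(c))
print(cv2.minAreaRect(wcast(T,c[:,0,:],26)[:,:2].astype(np.float32)))
E
python3 m2.py
```

```text
[[ 381.8 -276.5]
 [ 410.5 -216.9]
 [ 498.3 -261.2]
 [ 468.6 -320.3]] [ 439.79162989 -268.73786128]
((257.447021484375, 176.68821716308594), (14.035460472106934, 39.805484771728516), 4.398705005645752) (251, 157, 15, 41)
(205, 115, 103, 97)
((431.661376953125, -268.100341796875), (123.18035125732422, 121.21903991699219), 63.23682403564453)
```

View pics/w1c.png

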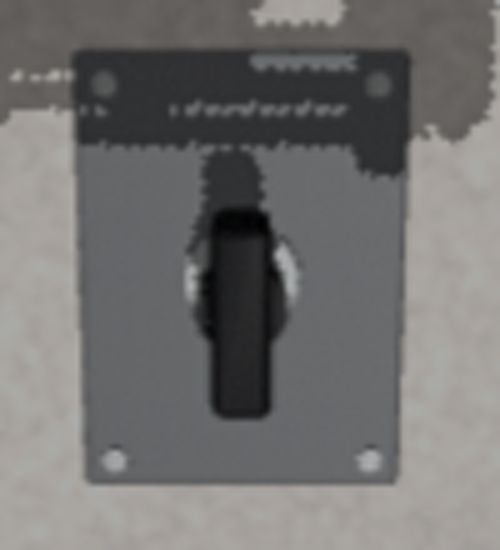

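```bash
python3 - <<'E'
from h import *
T=np.load('pics/w1.npy')
w=wcast(T,np.array([(103,84),(377,84),(370,460),(114,460)])/5+[210,115],26)[:,:2]
print(w.round(1),w.mean(0)); v=w[0]+w[1]-w[2]-w[3];print(np.degrees(np.arctan2(v[1],v[0])));v=w[1]-w[0]+w[2]-w[3];print(np.degrees(np.arctan2(v[1],v[0])))
q=wcast(T,np.array([(241,232),(241,415)])/5+[210,115],74)[:,:2];print(q,q.mean(0),np.linalg.norm(q[0]-q[1]))
R=T[:2,:2]
print('delta tool', ((w.mean(0)-T[:2,3])@R), ((q.mean(0)-T[:2,3])@R))
E
```

```text
[[ 381.3 -276.8]
 [ 411.  -218. ]
 [ 497.1 -260.6]
 [ 467.2 -319.9]] [ 439.17411137 -268.82654367]
153.50284315715746
63.24173821498644
[[ 420.08179578 -259.07178331]
 [ 456.92577276 -277.67898661]] [ 438.50378427 -268.37538496] 41.27598156489528
delta tool [ 1.01444559 -0.78442769] [ 1.8160461  -0.68284734]
```

Call:
{"method": "step_arm", "body": {"deltas": [[0.5,1.3,-0.7,30,0,0,-0.002],[0.5,0,0,35,0,0,0],[0.5,0,0,35,0,0,0],[0.5,0,0,30,0,0,0],[0.5,0,0,18,0,0,0],[0.5,0,0,10,0,0,0],[0.5,0,0,0,0,0,0],[0.5,0,0,0,0,0,0]]}}

```text
time: 3.4
tool_pos: [438.2, -264.7, 65.2]
tool_rot: [-3.142, 0.001, 2.68]
wrist_force: [-0.6, -0.5, -0.3]
opening: 47.1
```

```bash
python3 - <<'E'
from h import *
s,im=wsnap('w2');print(s['time'],s['tool_pos'],s['wrist_force'])
E
```

```text
3.4 [ 438.20297514 -264.69874692   65.22362436] [-0.6086518  -0.50211099 -0.25371753]
```

View pics/w2.png

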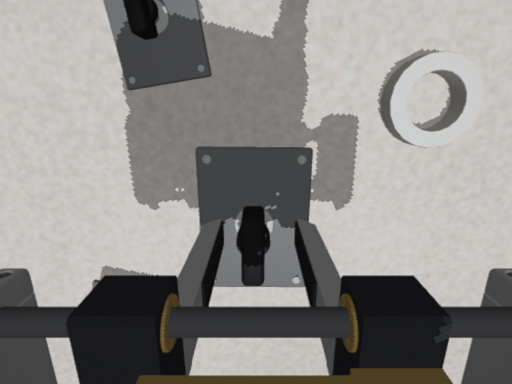

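```bash
python3 - <<'E'
from h import *
T=np.load('pics/w2.npy');im=cv2.imread('pics/w2.png')
w=wcast(T,[(206,159),(302,159),(296,281)],26)[:,:2]
print(w.round(1)); c=(w[0]+w[2])/2; print(c,(c-T[:2,3])@T[:2,:2])
v=w[1]-w[2];print(np.degrees(np.arctan2(v[1],v[0])))
cv2.imwrite('pics/w2c.png',cv2.resize(im[130:310,180:330],None,fx=3.3,fy=3.3,interpolation=2))
E
```

```text
[[ 381.  -277.1]
 [ 410.7 -217.5]
 [ 497.5 -261.5]]
[ 439.27688739 -269.25868922] [-2.99169633 -3.6050111 ]
153.14314411154922
```

View pics/w2c.png

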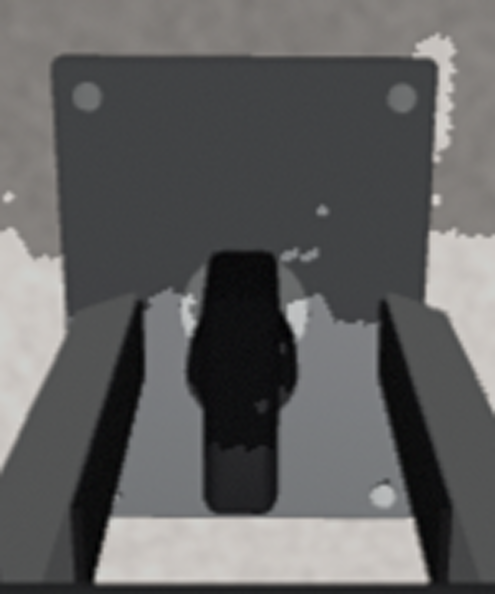

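The axis is confirmed at about (439.2,-269), and the TCP is off by (-3.0,-3.5) in tool axes. I'll correct that and grip.

Call:
{"method": "step_arm", "body": {"deltas": [[0.5,-2.9,-3.5,1,0,0,0],[0.5,0,0,0,0,0,0],[0.3,0,0,0,0,0,0],[0,0,0,0,0,0,0],[0,0,0,0,0,0,0],[0,0,0,0,0,0,0],[0,0,0,0,0,0,0],[0,0,0,0,0,0,0]]}}

```text
time: 4.25
tool_pos: [438.8, -269.3, 63.4]
tool_rot: [3.141, -0.0, 2.68]
wrist_force: [0.2, 0.5, 0.0]
opening: 13.8
```

Call:
{"method": "step_arm", "body": {"deltas": [[0,0,0,-3,0,0,0],[0,0,0,-10,0,0,0],[0,0,0,-25,0,0,0],[0,0,0,-35,0,0,0],[0,0,0,-35,0,0,0],[0,0,0,-30,0,0,0],[0,0,0,-12,0,0,0],[0,0,0,0,0,0,0]]}}

```text
time: 5.05
tool_pos: [439.6, -269.9, 215.2]
tool_rot: [-3.141, 0.004, 2.68]
wrist_force: [0.3, 0.5, -3.2]
opening: 13.9
```

```bash
cat > m3.py <<'E'
from h import *
# bias check on cover screws in top view
w=cast('top',np.array([(193,95),(296,145),(224,290),(122,238)])/4+[290,180],26)[:,:2];print('cover via top',w.mean(0))
im=cv2.imread('pics/top0.png');g=cv2.cvtColor(im,cv2.COLOR_BGR2GRAY).astype(float)
# sub-pixel edges of the opening: per-row/col crossing of level
lv=95
def cross(v,s):
    i=next(k for k in range(len(v)-1) if v[k]>=lv>v[k+1]); return s+i+(v[i]-lv)/(v[i]-v[i+1])
pts={}
L=[(cross(g[r,142:165],142),r) for r in range(134,164)]
Rr=[(165+(185-165)-cross(g[r,165:186][::-1],0),r) for r in range(134,164)]
Tt=[(c,cross(g[118:140,c],118)) for c in range(154,173)]
B=[(c,180-cross(g[158:181,c][::-1],0)) for c in range(154,173)]
lines=[]
for n,p in zip('LRTB',(L,Rr,Tt,B)):
    q=cast('top',np.array(p),90)[:,:2]; ax,ay,x,y=cv2.fitLine(q.astype(np.float32),cv2.DIST_HUBER,0,.01,.01).ravel()
    a=np.degrees(np.arctan2(ay,ax))%180;print(n,np.mean(p,0).round(2),a.round(2),q.mean(0).round(1))
    lines.append(q.mean(0))
print('centre',(lines[0]+lines[1])/2,(lines[2]+lines[3])/2,np.subtract(lines[0],lines[1]),np.subtract(lines[2],lines[3]))
# case rim (z=98) corners from crop (4,3.8)
k=np.array([(63,78),(668,52),(690,518),(38,552)])/[4,3.8]+[50,60]
q=cast('top',k,98)[:,:2];print(q.round(1),q.mean(0))
for a,b in((3,0),(2,1),(1,0),(2,3)):v=q[b]-q[a];print(np.degrees(np.arctan2(v[1],v[0])),np.linalg.norm(v))
E
python3 m3.py; python3 -c "
from h import *
s,im=wsnap('w3');print(s['time'],s['tool_pos'],s['wrist_force'])"
```

```text
cover via top [ 439.56177226 -269.79764967]
L [149.3 148.5] 3.58 [606.2 178.4]
R [176.57 148.5 ] 3.55 [607.2 116.3]
T [163.   129.28] 93.83 [652.7 150.3]
B [163.  167.8] 92.7 [561.3 144.1]
centre [606.69460971 147.32198825] [606.98073074 147.18874895] [-1.08404738 62.08121261] [91.39914519  6.25159473]
[[765.9 383.9]
 [789.6  30.6]
 [496.8   6.6]
 [470.8 362.6]] [630.77284853 195.95254822]
4.121414615941529 295.9193365122676
4.687684511365814 293.79348421331696
93.83898831284056 354.08307279337043
94.18478610149013 356.98258372606523
5.05 [ 439.57495935 -269.90084856  215.16037671] [ 0.28909809  0.47781904 -3.23001003]
```

View pics/w3.png

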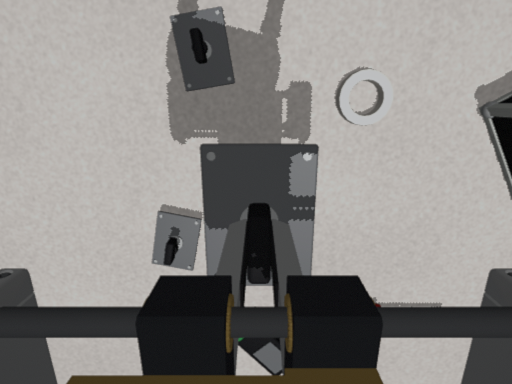

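Call:
{"method": "step_arm", "body": {"deltas": [[0,0,0,0,0,0,-0.132],[0,0,0,0,0,0,-0.132],[0,0,0,0,0,0,-0.132],[0,0,0,0,0,0,-0.132],[0,-3,25,0,0,0,0],[0,-6,40,0,0,0,0],[0,-6,40,0,0,0,0],[0,-6,40,0,0,0,0],[0,-6,40,0,0,0,0],[0,-6,40,0,0,0,0],[0,-6,40,0,0,0,0],[0,-6,40,0,0,0,0]]}}

```text
time: 6.3
tool_pos: [462.0, 39.7, 211.2]
tool_rot: [3.141, -0.004, -3.076]
wrist_force: [1.0, -0.4, -3.9]
opening: 14.0
```

Call:
{"method": "step_arm", "body": {"deltas": [[0,-6,40,0,0,0,0],[0,-5,35,0,0,0,0],[0,-3,25,0,0,0,0],[0,0,0,0,0,0,0],[0,0,0,0,0,0,0],[0,0,0,0,0,0,0]]}}

```text
time: 6.9
tool_pos: [470.2, 137.8, 212.2]
tool_rot: [-3.141, -0.003, -3.076]
wrist_force: [0.5, -0.3, -2.0]
opening: 14.2
```

```bash
python3 -c "
from h import *
s,im=wsnap('w4');print(s['time'],s['tool_pos'],s['tool_rot'],s['wrist_force'])"
```

```text
6.9 [470.15122671 137.79397099 212.22001827] [-3.14079952e+00 -2.69009656e-03 -3.07590178e+00] [ 0.45095791 -0.32327886 -2.0396166 ]
```

View pics/w4.png

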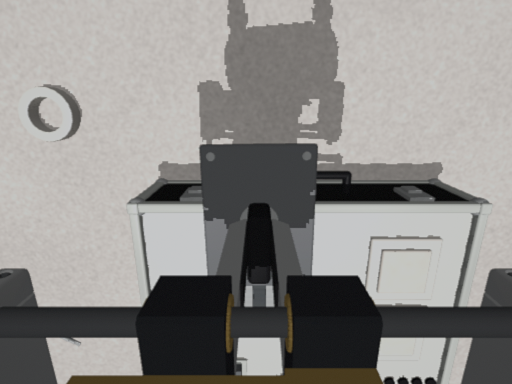

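The wrist camera looks back toward the robot. To check the bay directly I need to pass beyond it, and there is plenty of time.

Call:
{"method": "step_arm", "body": {"deltas": [[0,-20,0,0,0,0,0],[0,-35,0,0,0,0,0],[0,-35,0,0,0,0,0],[0,-35,0,0,0,0,0],[0,-35,0,0,0,0,0],[0,-35,0,0,0,0,0],[0,-30,0,0,0,0,0],[0,-20,0,0,0,0,0],[0,0,0,0,0,0,0],[0,0,0,0,0,0,0],[0,0,0,0,0,0,0]]}}

```text
time: 8.05
tool_pos: [714.1, 154.2, 213.3]
tool_rot: [3.142, -0.002, -3.076]
wrist_force: [-0.3, -0.1, -2.8]
opening: 14.1
```

```bash
python3 -c "
from h import *
s,im=wsnap('w5');print(s['time'],s['tool_pos'],s['tool_rot'],s['wrist_force'])
im=cv2.imread('pics/w5.png');cv2.imwrite('pics/w5c.png',cv2.resize(im[0:150,170:350],None,fx=4,fy=4,interpolation=2))"
```

```text
8.05 [714.14659309 154.18610752 213.30452606] [ 3.14156910e+00 -1.74629554e-03 -3.07610689e+00] [-0.32293082 -0.06781812 -2.8257952 ]
```

View pics/w5.png

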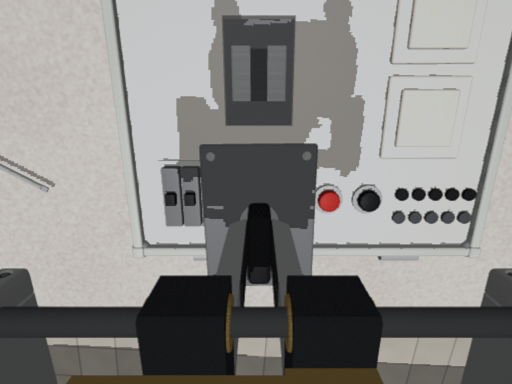

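View pics/w5c.png

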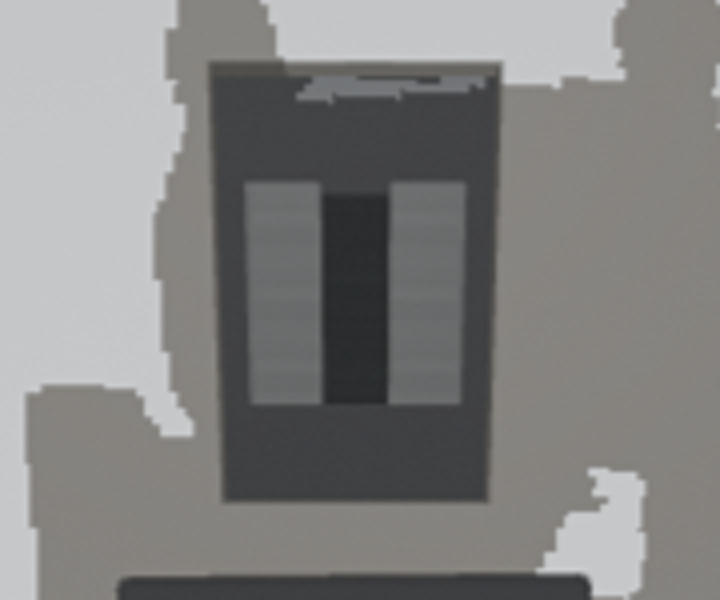

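The bay's opening corners in the 4x crop are at (209,62), (502,62), (489,501) and (223,501). The held cover's front screws are at px (210,156) and (307,156).

```bash
python3 - <<'E'
from h import *
T=np.load('pics/w5.npy')
w=wcast(T,np.array([(209,62),(502,62),(489,501),(223,501)])/4+[170,0],90)[:,:2]
print(w.round(1),w.mean(0))
for a,b in((0,1),(1,2),(3,2),(0,3)):v=w[b]-w[a];print(np.degrees(np.arctan2(v[1],v[0])),np.linalg.norm(v))
zf=T[2,3]-44+6
s=wcast(T,[(210,156),(307,156)],zf)[:,:2]; print('held screws tool',(s-T[:2,3])@T[:2,:2])
print('bay in tool',(w.mean(0)-T[:2,3])@T[:2,:2])
E
```

```text
[[561.2 113.1]
 [557.1 176.2]
 [649.8 182.4]
 [653.9 119.2]] [605.49889653 147.70396311]
93.71991932274831 63.23827303899034
3.82497800987604 92.86590601155838
93.70427162340226 63.35806167326203
3.7510788813678433 92.84846029496761
held screws tool [[ 47.97803163 -33.16154359]
 [ 47.91661621  33.52236156]]
bay in tool [108.8388371    0.64153807]
```

Bay is about (606,147.7) at yaw 3.76°; the tool yaw already matches. Going above it and down to just over the panel.

Call:
{"method": "step_arm", "body": {"deltas": [[0,15,0,0,0,0,0],[0,30,0.6,0,0,0,0],[0,30,0,0,0,0,0],[0,23,0,0,0,0,0],[0,10.3,0,10,0,0,0],[0,0,0,20,0,0,0],[0,0,0,15,0,0,0],[0,0,0,8,0,0,0],[0,0,0,0,0,0,0],[0,0,0,0,0,0,0],[0,0,0,0,0,0,0]]}}

```text
time: 9.2
tool_pos: [607.9, 148.4, 161.6]
tool_rot: [3.141, 0.002, -3.075]
wrist_force: [-0.5, 0.3, -3.0]
opening: 14.0
```

```bash
python3 -c "
from h import *
s=bot.observe();print(s['tool_pos'],s['tool_rot'],s['wrist_force'])"
```

```text
[607.93901064 148.39206362 161.5603127 ] [ 3.14142558e+00  2.01568328e-03 -3.07535240e+00] [-0.46328893  0.26505413 -2.99189482]
```

Call:
{"method": "step_arm", "body": {"deltas": [[0,1.8,-0.5,0,0,0,0],[0,0,0,3,0,0,0],[0,0,0,3,0,0,0],[0,0,0,3,0,0,0],[0,0,0,3,0,0,0],[0,0,0,0,0,0,0]]}}

```text
time: 9.8
tool_pos: [605.2, 147.6, 147.7]
tool_rot: [3.142, -0.001, -3.075]
wrist_force: [0.1, -0.3, -2.8]
opening: 13.6
```

The skirt is 6 mm in with no contact, so I continue gently.

Call:
{"method": "step_arm", "body": {"deltas": [[0,0,0,2,0,0,0],[0,0,0,2,0,0,0],[0,0,0,2,0,0,0],[0,0,0,1,0,0,0],[0,0,0,0,0,0,0]]}}

```text
time: 10.3
tool_pos: [605.4, 147.6, 141.3]
tool_rot: [3.142, -0.0, -3.075]
wrist_force: [-0.2, -0.1, -4.6]
opening: 13.9
```

Call:
{"method": "step_arm", "body": {"deltas": [[0,0,0,1.5,0,0,0],[0,0,0,1.5,0,0,0],[0,0,0,1,0,0,0],[0,0,0,0,0,0,0]]}}

```text
time: 10.7
tool_pos: [605.4, 147.7, 137.2]
tool_rot: [3.141, -0.0, -3.075]
wrist_force: [-0.0, -0.1, -3.1]
opening: 13.7
```

Call:
{"method": "step_arm", "body": {"deltas": [[0,0,0,1,0,0,0],[0,0,0,1,0,0,0],[0,0,0,1,0,0,0],[0,0,0,0,0,0,0]]}}

```text
time: 11.1
tool_pos: [605.4, 147.7, 134.3]
tool_rot: [3.142, -0.0, -3.075]
wrist_force: [-0.5, -0.3, -2.9]
opening: 13.4
```

Call:
{"method": "step_arm", "body": {"deltas": [[0,0,0,1,0,0,0],[0,0,0,1,0,0,0],[0,0,0,0,0,0,0]]}}

```text
time: 11.4
tool_pos: [605.7, 147.7, 133.3]
tool_rot: [3.141, 0.001, -3.075]
wrist_force: [-1.6, -0.6, 2.0]
opening: 13.6
```

Call:
{"method": "step_arm", "body": {"deltas": [[0,0,0,1,0,0,0],[0,0,0,1,0,0,0],[0,0,0,0,0,0,0]]}}

```text
time: 11.7
tool_pos: [605.7, 147.7, 130.9]
tool_rot: [3.141, 0.001, -3.075]
wrist_force: [-0.6, 0.2, 5.4]
opening: 14.0
```

Call:
{"method": "step_arm", "body": {"deltas": [[0,0,0,1,0,0,0],[0,0,0,1,0,0,0],[0,0,0,0,0,0,0]]}}

```text
time: 12.0
tool_pos: [605.7, 147.7, 128.8]
tool_rot: [3.141, 0.001, -3.075]
wrist_force: [-2.3, 0.1, 5.4]
opening: 13.9
```

Spring compressing (about 5 N at 4 mm). Continuing toward the floor.

Call:
{"method": "step_arm", "body": {"deltas": [[0,0,0,1,0,0,0],[0,0,0,0.7,0,0,0],[0,0,0,0,0,0,0]]}}

```text
time: 12.3
tool_pos: [605.7, 147.7, 127.3]
tool_rot: [3.141, 0.001, -3.075]
wrist_force: [-2.3, -0.9, 7.5]
opening: 13.8
```

Call:
{"method": "step_arm", "body": {"deltas": [[0,0,0,0.7,0,0,0],[0,0,0,0.5,0,0,0],[0,0,0,0,0,0,0]]}}

```text
time: 12.6
tool_pos: [605.7, 147.7, 126.3]
tool_rot: [3.141, 0.001, -3.075]
wrist_force: [-2.8, 0.2, 6.8]
opening: 13.7
```

Call:
{"method": "step_arm", "body": {"deltas": [[0,0,0,0.6,0,0,0],[0,0,0,0,0,0,0]]}}

```text
time: 12.8
tool_pos: [605.7, 147.7, 125.8]
tool_rot: [3.141, 0.001, -3.075]
wrist_force: [-2.8, -0.7, 6.8]
opening: 13.9
```

Call:
{"method": "step_arm", "body": {"deltas": [[0,0,0,0.6,0,0,0],[0,0,0,0,0,0,0]]}}

```text
time: 13.0
tool_pos: [605.7, 147.7, 125.2]
tool_rot: [3.141, 0.001, -3.075]
wrist_force: [-2.1, -0.2, 7.6]
opening: 13.7
```

Call:
{"method": "step_arm", "body": {"deltas": [[0,0,0,0.6,0,0,0],[0,0,0,0,0,0,0]]}}

```text
time: 13.2
tool_pos: [605.7, 147.7, 124.7]
tool_rot: [3.141, 0.001, -3.075]
wrist_force: [-2.7, -0.7, 7.2]
opening: 13.5
```

Call:
{"method": "step_arm", "body": {"deltas": [[0,0,0,0.6,0,0,0],[0,0,0,0,0,0,0]]}}

```text
time: 13.4
tool_pos: [605.7, 147.7, 124.2]
tool_rot: [3.141, 0.001, -3.075]
wrist_force: [-3.1, -0.3, 7.5]
opening: 13.7
```

Call:
{"method": "step_arm", "body": {"deltas": [[0,0,0,0.6,0,0,0],[0,0,0,0,0,0,0]]}}

```text
time: 13.6
tool_pos: [605.7, 147.7, 123.6]
tool_rot: [3.141, 0.001, -3.075]
wrist_force: [-3.4, -0.5, 8.9]
opening: 13.6
```

Call:
{"method": "step_arm", "body": {"deltas": [[0,0,0,0.6,0,0,0],[0,0,0,0,0,0,0]]}}

```text
time: 13.8
tool_pos: [605.7, 147.7, 123.1]
tool_rot: [3.142, 0.001, -3.075]
wrist_force: [-3.0, -0.3, 8.8]
opening: 13.9
```

Call:
{"method": "step_arm", "body": {"deltas": [[0,0,0,0.6,0,0,0],[0,0,0,0,0,0,0]]}}

```text
time: 14.0
tool_pos: [605.7, 147.7, 122.6]
tool_rot: [3.141, 0.001, -3.075]
wrist_force: [-3.9, -0.8, 9.1]
opening: 13.9
```

Call:
{"method": "step_arm", "body": {"deltas": [[0,0,0,0.6,0,0,0],[0,0,0,0,0,0,0]]}}

```text
time: 14.2
tool_pos: [605.7, 147.8, 122.1]
tool_rot: [3.141, 0.001, -3.075]
wrist_force: [-3.4, 0.6, 8.6]
opening: 14.1
```

Call:
{"method": "step_arm", "body": {"deltas": [[0,0,0,0.6,0,0,0],[0,0,0,0,0,0,0]]}}

```text
time: 14.4
tool_pos: [605.7, 147.7, 122.1]
tool_rot: [3.141, 0.001, -3.075]
wrist_force: [-3.5, -0.5, 12.9]
opening: 13.9
```

Call:
{"method": "step_arm", "body": {"deltas": [[0,0,0,0.5,0,0,0],[0,0,0,0,0,0,0]]}}

```text
time: 14.6
tool_pos: [605.7, 147.7, 122.1]
tool_rot: [3.141, 0.002, -3.075]
wrist_force: [-4.6, -1.4, 15.1]
opening: 14.0
```

It bottomed at z=122.1 with the force up to 15 N, so it's on the floor (plunge about 11.3 mm). I'll take off a little side load, then start the clockwise turn (positive about tool z).

Call:
{"method": "step_arm", "body": {"deltas": [[0,0.4,0,0,0,0,0],[0,0,0,0,0,0,0.08],[0,0,0,0,0,0,0.08],[0,0,0,0,0,0,0.08],[0,0,0,0,0,0,0.08],[0,0,0,0,0,0,0]]}}

```text
time: 15.2
tool_pos: [605.7, 147.9, 122.1]
tool_rot: [3.14, 0.002, 2.886]
wrist_force: [-3.3, 0.0, 14.6]
opening: 13.9
```

```bash
python3 -c "
from h import *
s=bot.observe();print(s['tool_pos'],s['tool_rot'],s['wrist_force'],s['moment'],s['qpos'])"
```

```text
[605.71365933 147.87021845 122.12561166] [3.14045306e+00 2.34611176e-03 2.88646477e+00] [-3.32196224  0.03186011 14.58487513] [-0.1016455   0.89293372 -0.08928003] [ 1.27795571e-01  4.13911175e-01  1.55208707e+00  1.95764067e-04
  1.17299243e+00 -1.18794981e+00]
```

Call:
{"method": "step_arm", "body": {"deltas": [[0,0,0,0,0,0,0.08],[0,0,0,0,0,0,0.08],[0,0,0,0,0,0,0.08],[0,0,0,0,0,0,0.08],[0,0,0,0,0,0,0]]}}

```text
time: 15.7
tool_pos: [605.8, 147.9, 122.1]
tool_rot: [3.14, 0.002, 2.566]
wrist_force: [-3.2, -0.2, 14.6]
opening: 14.6
```

```bash
python3 -c "
from h import *
s=bot.observe();print(s['tool_pos'],s['tool_rot'],s['wrist_force'],s['moment'])"
```

```text
[605.76274921 147.91493033 122.10424679] [3.13962152e+00 1.83648622e-03 2.56641085e+00] [-3.24469085 -0.23759354 14.58316641] [-0.15643686  0.95080629 -0.06716125]
```

Call:
{"method": "step_arm", "body": {"deltas": [[0,0,0,0,0,0,0.1],[0,0,0,0,0,0,0.1],[0,0,0,0,0,0,0.1],[0,0,0,0,0,0,0.1],[0,0,0,0,0,0,0]]}}

```text
time: 16.2
tool_pos: [605.8, 148.0, 122.1]
tool_rot: [3.139, 0.001, 2.166]
wrist_force: [-3.0, 0.6, 13.8]
opening: 13.5
```

```bash
python3 -c "
from h import *
s,_=wsnap('w6');print(s['tool_pos'],s['tool_rot'],s['wrist_force'],s['moment'])"
```

```text
[605.84468654 148.04527826 122.09908543] [3.13880726e+00 8.60169946e-04 2.16608739e+00] [-3.01916175  0.55243128 13.81638442] [-0.09195654  0.92181989 -0.04527254]
```

View pics/w6.png

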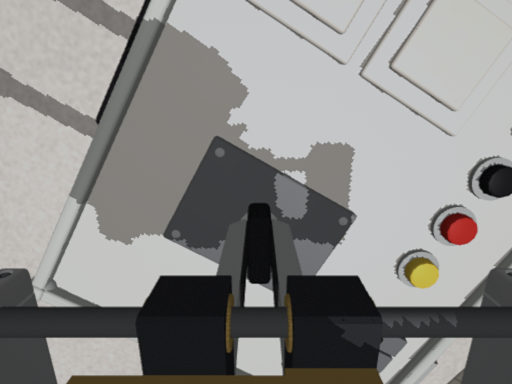

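The wing stays upright in the jaws at (259,243) while the flange shows about 60° of turn beneath it, so the head is turning and the cover lies flat. Continuing.

Call:
{"method": "step_arm", "body": {"deltas": [[0,0,0,0.2,0,0,0.1],[0,0,0,0,0,0,0.1],[0,0,0,0,0,0,0.1],[0,0,0,0,0,0,0.08],[0,0,0,0,0,0,0]]}}

```text
time: 16.75
tool_pos: [606.0, 148.1, 122.1]
tool_rot: [3.138, -0.0, 1.786]
wrist_force: [-3.0, 0.9, 13.9]
opening: 13.7
```

Call:
{"method": "step_arm", "body": {"deltas": [[0,0,0,0,0,0,0.06],[0,0,0,0,0,0,0.06],[0,0,0,0,0,0,0]]}}

```text
time: 17.05
tool_pos: [606.0, 148.1, 122.1]
tool_rot: [3.138, -0.001, 1.667]
wrist_force: [-3.5, -0.5, 13.6]
opening: 13.5
```

```bash
python3 -c "
from h import *
s=bot.observe();print(s['tool_pos'],s['tool_rot'],s['wrist_force'],s['moment'])"
```

```text
[606.00425907 148.13788648 122.11069707] [ 3.13828728e+00 -7.37937004e-04  1.66677479e+00] [-3.49432934 -0.52503623 13.63769117] [-0.06958481  0.96905189 -0.0542242 ]
```

Call:
{"method": "step_arm", "body": {"deltas": [[0,0,0,0,0,0,0.02],[0,0,0,0,0,0,0],[0,0,0,-1.5,0,0,0],[0.1,0,0,0,0,0,0],[0.3,0,0,0,0,0,0],[0.4,0,0,0,0,0,0],[0.4,0,0,0,0,0,0],[0.4,0,0,0,0,0,0]]}}

```text
time: 17.85
tool_pos: [605.0, 147.6, 120.3]
tool_rot: [-3.141, -0.0, 1.648]
wrist_force: [-0.2, 0.6, -0.6]
opening: 37.1
```

Call:
{"method": "step_arm", "body": {"deltas": [[0.4,0,0,-5,0,0,0],[0.4,0,0,-10,0,0,0],[0.4,0,0,-20,0,0,0],[0.4,0,0,-30,0,0,0],[0.4,0,0,-30,0,0,0],[0.4,0,0,-25,0,0,0],[0.4,0,0,0,0,0,0],[0.4,0,0,0,0,0,0]]}}

```text
time: 18.65
tool_pos: [605.2, 147.7, 241.6]
tool_rot: [3.14, -0.0, 1.648]
wrist_force: [0.2, -0.2, -0.2]
opening: 37.3
```

```bash
python3 -c "
from h import *
s,_=wsnap('w7');print(s['time'],s['tool_pos'],s['tool_rot'],s['wrist_force'])
im=bot.snapshot('scene');save('s7',cv2.resize(im[90:250,270:480],None,fx=3.5,fy=3.5,interpolation=2))
im=bot.snapshot('top');save('t7',im)"
```

```text
18.65 [605.22807045 147.66807954 241.63194018] [ 3.14014490e+00 -1.16878604e-04  1.64780413e+00] [ 0.19128564 -0.16787331 -0.1833572 ]
```

View pics/w7.png

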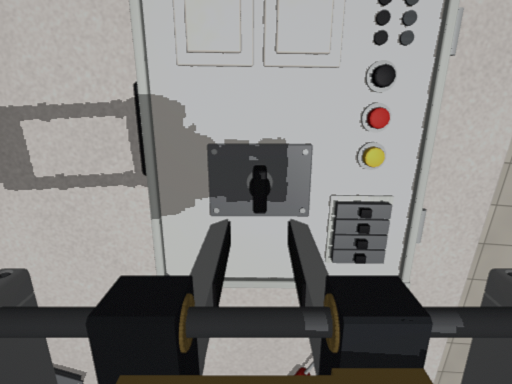

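View pics/s7.png

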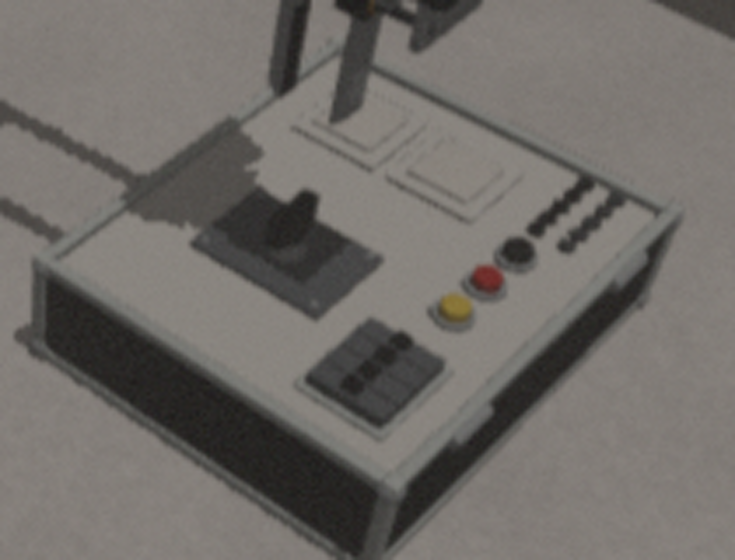

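The wing now lies across the flange at px (260,190), with the flange flush on the panel. To check the catch, I'll estimate how far the head stays sunk.

```bash
python3 -c "
import cv2
im=cv2.imread('pics/w7.png');cv2.imwrite('pics/w7c.png',cv2.resize(im[135:230,195:325],None,fx=6,fy=6,interpolation=2))"
```

```text
(no output)
```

View pics/w7c.png

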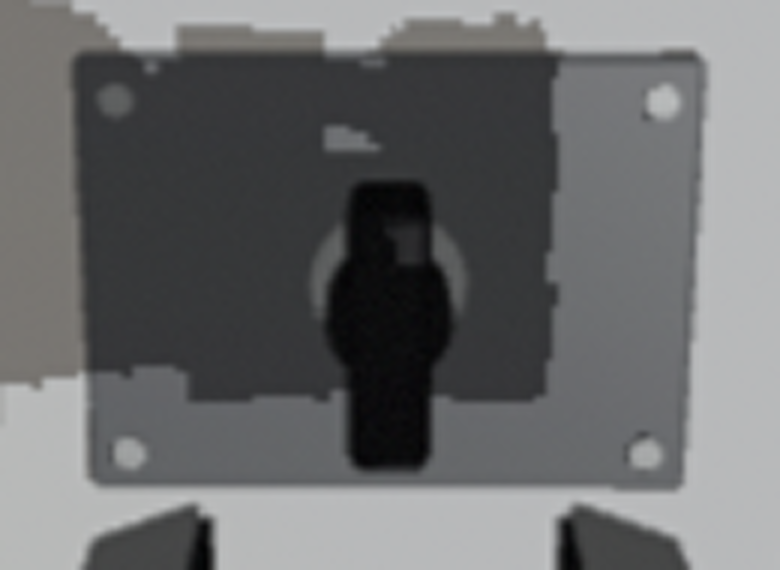

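View pics/t7.png

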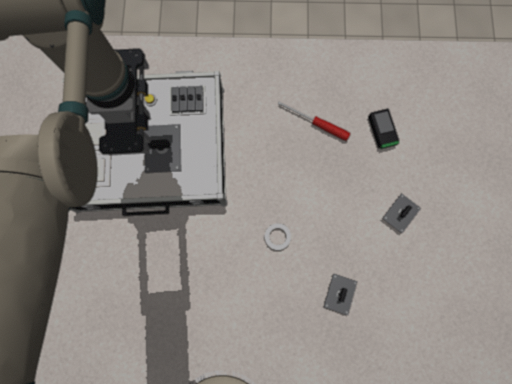

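```bash
python3 - <<'E'
from h import *
def est(n,scr,zf,end,far):
    T=np.load(f'pics/{n}.npy'); w=wcast(T,scr,zf)[:,:2]
    c=((w.mean(0)-T[:2,3])@T[:2,:2]); 
    w2=(w-T[:2,3])@T[:2,:2]
    out=[]
    for px,off in((end,-22),(far,22)):
        z=np.linspace(0,250,2501);x=np.array([((wcast(T,px,zz)[0,:2]-T[:2,3])@T[:2,:2])[0] for zz in z])
        out.append(z[np.argmin(abs(x-(c[0]+off)))]-zf+6)
    print(n,'centre tool',c.round(1),np.ptp(w2,axis=0).round(1),'wing near-edge, far-bottom z above flange underside',out)
o=np.array
est('w1',o([(103,84),(377,84),(370,460),(114,460)])/5+[210,115],26,o((241,417))/5+[210,115],o((241,212))/5+[210,115])
est('w7',o([(115,100),(664,101),(646,454),(129,454)])/6+[195,135],96,o((390,469))/6+[195,135],o((390,182))/6+[195,135])
E
```

```text
Traceback (most recent call last):
  File "h.py", line 19, in wcast
    c=bot.get_calibration('wrist');M=T@np.array(c['tool_from_camera']);K=np.array(c['mtx'])
ValueError: time passes only in moves, steps and waits
```

```bash
python3 - <<'E'
from h import *
def est(n,scr,zf,end,far):
    T=np.load(f'pics/{n}.npy'); f=lambda p,z:(wcast(T,p,z)[:,:2]-T[:2,3])@T[:2,:2]
    w=f(scr,zf);c=w.mean(0)
    out=[]
    for px,off in((end,-22),(far,22)):
        a=f(px,zf)[0,0];b=f(px,zf+50)[0,0]
        out.append(6+50*(c[0]+off-a)/(b-a))
    print(n,c.round(1),np.ptp(w,axis=0).round(1),np.round(out,1))
o=np.array
est('w1',o([(103,84),(377,84),(370,460),(114,460)])/5+[210,115],26,o((241,417))/5+[210,115],o((241,212))/5+[210,115])
est('w7',o([(115,100),(664,101),(646,454),(129,454)])/6+[195,135],96,o((390,469))/6+[195,135],o((390,182))/6+[195,135])
s=bot.observe();print(s['time'])
E
```

```text
w1 [ 0.8 -1.5] [96.1 66.5] [48.9 33.6]
w7 [0.  0.7] [66.4 96.7] [42.2 22.5]
18.8
```

The head stays about 7 mm lower relative to the flange than before. That matches floor depth minus the catch (11.3 − 4.3 ≈ 7 mm), so it is caught. The flange is at panel height and the bystanders haven't moved. Handing in.

```bash
python3 -c "
from h import *
s=bot.observe();print(s['time'],s['wrist_force'],s['opening']);print(bot.close_job())"
```

```text
18.8 [ 0.71100007 -0.36505132  0.06465361] 37.33136276410893
the job is handed in; nothing more can be done
None
```

The largest grey cover is seated in the bay and its fastener is locked. I handed the job in at 18.8 s of the 67 s allowed.

- **What I did:** I picked the cover up by its wing head and lowered it into the bay without jamming. I pressed the head down in small steps until it bottomed about 11.3 mm down, with no more than about 15 N read after any step. Still pressed, it turned clockwise about 1.56 rad with almost no resistance, and I let go.
- **Last checks:** The flange lies flat at panel height and the wing lies across it. The head stays about 7 mm sunk, which fits a caught cam. The gripper is about 120 mm clear and reads no load, and the loose items look unmoved in the top view.
- **Disagreements and limits:**
  - Before seating, the top and wrist cameras differed by about 1.4 mm on the bay position, within the fit's play.
  - The wing-height estimate from the pictures reads about 5 mm low, so I relied on the before-and-after difference. A second wing edge gave about 11 mm sunk instead of 7.
  - I did not pull on the head to test the catch.
  - One script stopped on too many calibration calls, and I reran it in a simpler form.

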